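# Free a seized latch knob and slide the cap carriage out

## Robot

A 7-joint arm with a two-finger parallel gripper is mounted at the origin on a cart in front of the work surface, level with it; the furniture and walls round the work are solid. World frame = base frame: x ahead of the robot, y to its left, z up, the work surface at z = 0. Lengths are in mm, angles in rad, forces in N, time in s.
With the tool pointing down it reaches from about 400 to 900 mm from the base axis. Payload 5.6 kg.
Tool frame: the origin (TCP) lies midway between the tips of the shut fingers; the grasp point (between the pads) lies 19 mm behind it; x points along the fingers, y is the direction in which the jaws open and shut, and the axes are right-handed (so a half turn about x gives the same grasp; the last joint's range is limited). The gripper opens to 92 mm and grips with 3 to 60 N. Pads are 20 mm wide; open, the fingers measure 128 mm over their backs; the gripper's body (75 mm by 189 mm) begins 69 mm behind the grasp point.
Start: joints at [-1.39, 0.468, -0.012, 1.603, 0.006, 1.071, -0.056], TCP at [144.3, 633.787, 214.592] pointing down, gripper open.
Joint ranges: [-2.53, 2.53], [-0.31, 2.02], [-1.57, 1.55], [0.28, 2.44], [-1.29, 4.43], [0.15, 1.84], [-2.92, 2.92]. Speed limits (rad/s): [2.57, 2.57, 3.14, 3.14, 3.14, 3.14, 3.14].

## Interface

Orientations are given as a rotation vector (axis times angle).
In Python, from cell import robot, grip, kin, viewer gives the robot as it stands. Calls block until the motion is done:
- robot.movep(position, orientation): joint-space move of the TCP to a pose.
- robot.servo_line(position, feed=150, rotation=None): straight line of the TCP; rotation=None keeps the orientation; feed is the mean speed in mm/s.
- robot.goto_joints(angles): joint-space move.
- grip(opening, newtons=None): opening from 0.0 (shut) to 1.0 (fully open); newtons is the grip in N (None keeps the last); returns when the fingers have stopped.
- robot.hold(seconds).
- kin.ik(position, orientation): joint angles nearest the present ones, or None.
- robot.observe(): the state.
- viewer.read_camera(name): name is "side" or "top" or "wrist"; returns the picture (420x560x3 uint8, red, green, blue); there is no depth.
- viewer.camera_info(name): a dict with "camera_matrix" (3x3 intrinsics, pixels), "R" (3x3) and "t" (3): a world point X has camera coordinates R X + t. Camera axes: x right, y down, z forward; pixel columns grow to the right and rows downward; lengths in mm; the calibration is good to about 2 mm. A picture is of the moment at which its call begins: read the wrist's pose just before it. camera_info takes no time and is no camera call; for the wrist camera it gives the pose at the moment of the call.
A pose or a line that the arm cannot do raises robot.IKError and nothing moves.
- robot.job_done(): hands the job in, once; it reports no verdict.
Trained networks look in the newest picture that a camera, given by its name, has taken for a name from the list of things; names that differ only in an ending like _2 or _b are one class to them, and where a whole thing is asked for, a point or a joint stands for the part that bears it (a point fixed in the world has none). Each returns a list of dicts, best first, with "confidence" (0 to 1); they miss things now and then, are a little off and sometimes report something else, mostly with a low value. They report only what shows in the picture. A call takes as long as a camera call.
- viewer.silhouettes(name, camera): "mask" (420x560 bool, what is visible of it).
- viewer.pinpoint(name, camera): "at" ([x, y, z] in mm, in the coordinates of the camera as it stood for that picture, good to about 4 mm: a listed point, or the origin of a listed thing).
The state is a dict: "t": time; "joints": joint angles; "joint_velocities": joint speeds; "joint_torque": joint torques, N m; "tcp_pos": TCP position; "tcp_rot": TCP orientation; "contact_force": force on the tool from outside, world axes, zero at the start; "wrist_torque": the same for the moment, N m; "grip_width": opening from 0.0 (shut) to 1.0 (fully open).
Only numpy, scipy, OpenCV 4.12 (cv2) and the standard library are available. Lean on these libraries where they do the work, as an engineer would, in place of code of your own. Each camera call takes 0.05 s, during which the arm holds its last target. There are 200 camera calls.

## Task

The red latch knob of the small cap-loading slide is seized with dried ink. Rock it gently back and forth until it breaks free, without ever forcing it (its rubber coupling must not wind up more than about 12 degrees either way), then turn it clockwise, seen from above, until the latch is fully open. Then slide the carriage by its blue handle all the way to its far stop, leaving the two jars and the roll of tape beside it standing where they are.

Things in the scene. Friction and masses are not known exactly. Their poses are not given: they have to be found in the camera images.
- fixture: Cap-loading slide fixed to the bench: aluminium base plate 140 x 205 x 12 mm. Origin on the bench top (z = 0) under the plate, x and y along its sides, z up; its yaw varies. In its frame the latch axis stands at x = -40, y = -30 mm, in a fixed grey round housing (66 mm across, 34 to 84 mm above the bench); nothing on it shows where the seized arc lies.
- knob_grip (a point): Where to grip the red knob: on the latch's vertical axis, 111 mm above the bench. A red bar 48 mm long (this point's x), 13 mm thick (its y), from 91 to 125 mm above the bench, on a black rubber disc of 38 mm diameter whose top is at 92 mm. A white line on top marks its +x end. The point turns with the knob.
- latch (a joint): Angle of the steel latch arm and stem, rad, growing as it opens, clockwise from above. About 0 at the start: the arm points 25 degrees clockwise of the fixture's +x, across the carriage's way. Clear of it beyond 0.75, stop at 1.35. Friction 0.06 N m. While seized it moves only in an arc of about 0.52 rad between two hard ends, which lie 0.03 to 0.50 rad on either side of 0.
- knob (a joint): Wind-up of the rubber coupling between red bar and latch stem, rad, positive when the bar is ahead in the opening (clockwise) sense, 0 without torque. A torsion spring of 1.5 N m per rad: 0.11 (0.16 N m) is ample to bring the stem against its end; more than 0.22 (0.33 N m) either way spoils the job. Bar angle = latch angle + this angle.
- latch_tip (a point): End of the steel latch arm, 66 mm from the latch axis, 22 mm above the bench; arm 14 mm wide, 10 mm thick. Each time the seized latch is brought against the end opposite to the one before, the dried ink gives a little; after some 3 to 6 such strokes it breaks free and turns on past its opening end. Pushing on one end alone does not free it.
- carriage (a joint): Travel of the carriage, m: 0 at the start, 0.060 at the far stop. It slides along the fixture's -y, friction about 2.5 N. With the latch at its starting angle the arm blocks it after about 20 mm.
- carriage_handle (a point): Where to grip the carriage's blue upright handle: 59 mm above the bench. It is 40 mm wide (this point's x), 12 mm thick (its y), from 31 to 75 mm above the bench; axes as the fixture's. The carriage (44 x 118 mm, top 31 mm above the bench) carries two black 24 mm caps, tops 43 mm above the bench, the nearer centred 53 mm from the handle along -y.
- hardener: Small blue-lidded pot, 38 mm diameter, 66 mm tall, loose on the bench beyond the far-stop end of the fixture; origin at the centre of its foot. Leave it alone.
- ink_jar: White ink jar, 54 mm diameter, 55 mm tall, loose on the bench behind the fixture (+x side); origin at the centre of its foot. Leave it alone.
- tape: Roll of masking tape lying flat, 70 mm diameter, 25 mm tall, loose behind the fixture; origin at the centre of its foot. Leave it alone.

How it is judged (in metres and radians):
On the way, in this order (a step that is already met when the one before it is completed fails the run):
1. the seized latch has been rocked free and turned fully open, the carriage still in (value of joint latch above 1.15 rad and value of joint carriage below 0.02 m), for 0.1 s.
2. the carriage has been slid to its far stop (value of joint carriage above 0.056 m), for 0.2 s.
At the end, for the whole second after the job is handed in: The latch stands open (1.15 rad or more), its coupling unwound (within 0.1 rad), the carriage stands at its far stop (56 mm or more of its 60 mm) and is at rest (value of joint latch above 1.15 rad and value of joint carriage above 0.056 m and velocity of joint carriage below 0.005 m/s and value of joint knob between -0.1 and 0.1 rad); the robot touches nothing.
It fails at once if the knob is forced: its coupling winds up more than 0.22 rad (0.33 N m) either way (value of joint knob above 0.22 rad or value of joint knob below -0.22 rad).
It fails at once if the carriage is pushed out against the latch before it is open (value of joint carriage above 0.03 m and value of joint latch below 0.6 rad).
It fails at once if a jar or the roll of tape is pushed more than 20 mm or knocked over (distance of any of hardener, ink_jar, tape from where it was at the start of the episode above 0.02 m or angle between any of hardener, ink_jar, tape's own z axis and vertical above 0.5 rad).
It also fails if it takes over 72 s, if anything falls off the work surface, if the arm or the gripper's body presses on something with over 40 N, if the wrist force passes 120 N, or if a joint passes its speed limit or range.

## Working session

There is one attempt and no reset: what is moved stays moved. The work goes in short steps, each a Python script; the robot and the scene stay as the last script left them, time stands still between calls to the robot, and variables do not carry over. Pictures are saved under pics/ and viewed, about 8 in all and at most 12, crops included, and the job is handed in when it is done.

```bash
ls; mkdir -p pics; python3 - <<'E'
from cell import robot, grip, kin, viewer
import cv2, numpy as np
ims=[]
for c in ["side","top"]:
    im=viewer.read_camera(c); ims.append(im)
    ci=viewer.camera_info(c); R=np.array(ci["R"]);t=np.array(ci["t"])
    for n in ["fixture","knob_grip","latch_tip","carriage_handle","hardener","ink_jar","tape"]:
        r=viewer.pinpoint(n,c)
        print(c,n,[(np.round(R.T@(np.array(d["at"])-t),1).tolist(),round(d["confidence"],2)) for d in r[:2]])
s=robot.observe(); print({k:np.round(v,3).tolist() for k,v in s.items()})
cv2.imwrite("pics/a.png",cv2.cvtColor(np.vstack(ims)[:, :],cv2.COLOR_RGB2BGR)) if 0 else None
o=np.hstack(ims); cv2.imwrite("pics/a.png",cv2.cvtColor(cv2.resize(o,(800,300)),cv2.COLOR_RGB2BGR))
cv2.imwrite("pics/top.png",cv2.cvtColor(ims[1],cv2.COLOR_RGB2BGR))
E
```

```text
pics
side fixture [([614.9, -269.9, 1.2], 0.74), ([720.7, -256.7, 0.6], 0.4)]
side knob_grip [([585.1, -305.8, 111.2], 0.58)]
side latch_tip [([651.2, -319.3, 25.1], 0.62)]
side carriage_handle [([616.4, -183.7, 55.9], 0.71)]
side hardener [([690.0, -403.1, 3.4], 0.85)]
side ink_jar [([721.3, -256.6, 1.9], 0.94)]
side tape [([700.6, -159.9, 0.3], 0.56)]
top fixture [([616.3, -271.3, 4.3], 0.64)]
top knob_grip [([584.6, -312.3, 114.0], 0.63), ([612.0, -181.2, 57.3], 0.31)]
top latch_tip [([651.8, -320.1, 25.7], 0.71)]
top carriage_handle [([613.0, -185.1, 60.4], 0.9)]
top hardener [([687.5, -401.2, 1.2], 0.7), ([725.6, -262.9, -0.7], 0.67)]
top ink_jar [([723.7, -261.5, 0.7], 0.76)]
top tape [([701.2, -158.1, 3.4], 0.65)]
{'t': 0.8, 'joints': [-1.39, 0.467, -0.012, 1.603, 0.006, 1.071, -0.056], 'joint_velocities': [-0.0, 0.001, -0.0, -0.001, 0.0, -0.0, -0.001], 'joint_torque': [-0.001, -52.036, -0.013, -24.405, -0.057, 0.011, 0.0], 'tcp_pos': [144.288, 633.773, 214.607], 'tcp_rot': [0.176, 1.564, -0.176], 'contact_force': [0.487, -0.139, -0.434], 'wrist_torque': [-0.001, 0.043, -0.037], 'grip_width': 1.0}
```

View pics/a.png

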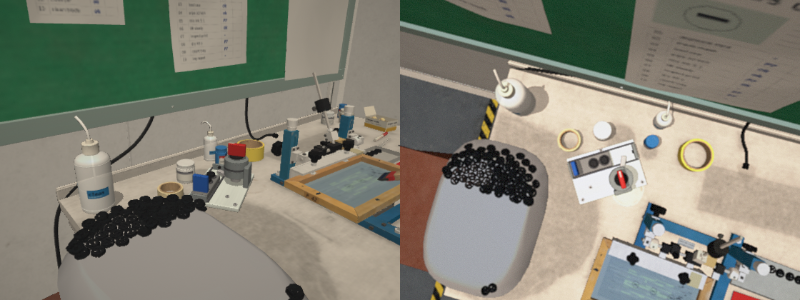

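View pics/top.png

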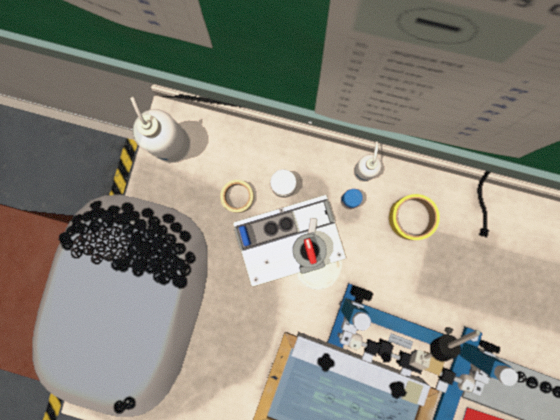

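```bash
cat > h.py <<'E'
from cell import robot, grip, kin, viewer
import cv2, numpy as np
from scipy.spatial.transform import Rotation as Ro
def down(a):
    """rotvec: tool down, jaw (tool y) along world angle a"""
    c,s=np.cos(a),np.sin(a)
    return Ro.from_matrix(np.array([[0,c,s],[0,s,-c],[-1,0,0]])).as_rotvec()
def cam(c):
    ci=viewer.camera_info(c); return [np.array(ci[k]) for k in("camera_matrix","R","t")]
def world(c,px,z):
    K,R,t=cam(c) if isinstance(c,str) else c
    d=R.T@np.linalg.solve(K,[px[0],px[1],1.]); o=-R.T@t
    return o+d*(z-o[2])/d[2]
def proj(c,X):
    K,R,t=cam(c) if isinstance(c,str) else c
    p=K@(R@np.array(X,float)+t); return p[:2]/p[2]
def save(n,im): cv2.imwrite(n,cv2.cvtColor(im,cv2.COLOR_RGB2BGR))
E
python3 - <<'E'
from h import *
print("bottle",world("top",(165,152),0),world("top",(140,105),200),"dropper",world("top",(369,170),0))
print("sack",world("top",(100,200),0), "o",proj("top",[0,0,0]))
print("whiteline bar ends",world("top",(306,240),125),world("top",(313,262),125))
K,R,t=cam("wrist"); s=robot.observe()
print("wrist cam pos",-R.T@t, "fwd",R[2],"f",K[0,0], s["tcp_pos"])
for a in np.radians(np.arange(-180,180,30)):
    for z in (95,300):
        q=kin.ik([585,-309,z],down(a)); print(round(np.degrees(a)),z,None if q is None else np.round(q,2).tolist())
E
```

```text
bottle [792.40348271  -5.86757469   0.        ] [835.08917415 -18.89483483 200.        ] dropper [ 753.42708404 -442.24570453    0.        ]
sack [688.38632681 132.95830331   0.        ] o [154.41560362 535.0755229 ]
whiteline bar ends [ 605.3490656  -305.53564681  125.        ] [ 565.38475749 -318.33225309  125.        ]
wrist cam pos [ 75.77620234 649.04733963 386.00991618] fwd [ 0.24279352 -0.05606853 -0.96845631] f 290.9672478243712 [144.28759025 633.77341231 214.60680056]
-180 95 [-0.34, 1.08, 1.33, 1.71, -1.1, 1.3, -1.89]
-180 300 [-0.35, 0.76, 1.35, 1.53, -0.74, 1.45, -2.11]
-150 95 [-0.34, 1.08, 1.33, 1.71, -1.1, 1.3, -1.37]
-150 300 [-0.35, 0.76, 1.35, 1.53, -0.74, 1.45, -1.59]
-120 95 [-0.26, 0.91, 1.11, 1.71, -0.9, 1.12, -0.97]
-120 300 [-0.27, 0.62, 1.12, 1.52, -0.57, 1.35, -1.2]
-90 95 [-0.21, 0.83, 0.99, 1.7, -0.79, 1.05, -0.52]
-90 300 [-0.16, 0.53, 0.89, 1.52, -0.42, 1.3, -0.79]
-60 95 [-0.2, 0.82, 0.97, 1.7, -0.77, 1.04, -0.01]
-60 300 [-0.18, 0.54, 0.92, 1.52, -0.44, 1.3, -0.26]
-30 95 [-0.18, 0.8, 0.93, 1.7, -0.74, 1.03, 0.49]
-30 300 [-0.2, 0.55, 0.95, 1.52, -0.46, 1.31, 0.29]
0 95 [-0.15, 0.78, 0.89, 1.7, -0.7, 1.01, 0.99]
0 300 [-0.22, 0.57, 1.0, 1.52, -0.48, 1.32, 0.83]
30 95 [-0.03, 0.7, 0.68, 1.69, -0.53, 0.94, 1.38]
30 300 [-0.07, 0.48, 0.73, 1.51, -0.33, 1.27, 1.23]
60 95 [0.0, 0.69, 0.63, 1.69, -0.49, 0.92, 1.87]
60 300 [-0.25, 0.6, 1.07, 1.52, -0.53, 1.34, 1.92]
90 95 [-0.07, 0.73, 0.75, 1.7, -0.59, 0.96, 2.47]
90 300 [-0.3, 0.65, 1.18, 1.53, -0.61, 1.37, 2.5]
120 95 [0.03, 0.68, 0.59, 1.69, -0.46, 0.91, 2.89]
120 300 [0.89, 0.52, -0.67, 1.44, 0.33, 1.3, 2.29]
150 95 [-0.34, 1.08, 1.33, 1.71, -1.1, 1.3, -2.41]
150 300 [1.18, 0.81, -1.32, 1.42, 0.78, 1.5, 2.51]
```

```bash
python3 - <<'E'
from h import *
def tri(a,b):
    A=[];
    for c,p in(("top",a),("side",b)):
        K,R,t=cam(c);P=K@np.c_[R,t];A.append(P)
    X=cv2.triangulatePoints(A[0],A[1],np.array(a,float).reshape(2,1),np.array(b,float).reshape(2,1));X=(X[:3]/X[3]).ravel()
    return X,proj("top",X),proj("side",X)
print(tri((125,405),(409,409)))
for c in("top","side"):
    K,R,t=cam(c);print(c,-R.T@t,R[2])
print("start a",Ro.from_rotvec(robot.observe()["tcp_rot"]).as_matrix()[:,1])
for a in (108,-72):
  q0=[0.49,0.47,0,1.6,0,1.07,0]
E
python3 -c "
import cv2;a=cv2.imread('pics/a.png');cv2.imwrite('pics/s.png',cv2.resize(a[150:300,30:330],(800,400)))"
```

```text
(array([289.59310275,  40.58944537,  76.77665899]), array([124.43664171, 403.80423535]), array([411.61356539, 408.71411441]))
top [ 608.56226647 -280.84023747  949.95099177] [ 0.0595962   0.03218282 -0.99770364]
side [194.93957228 384.05985544 416.98033659] [ 0.54938496 -0.75015354 -0.36802966]
start a [2.22013132e-01 9.75043675e-01 2.00680771e-05]
```

View pics/s.png

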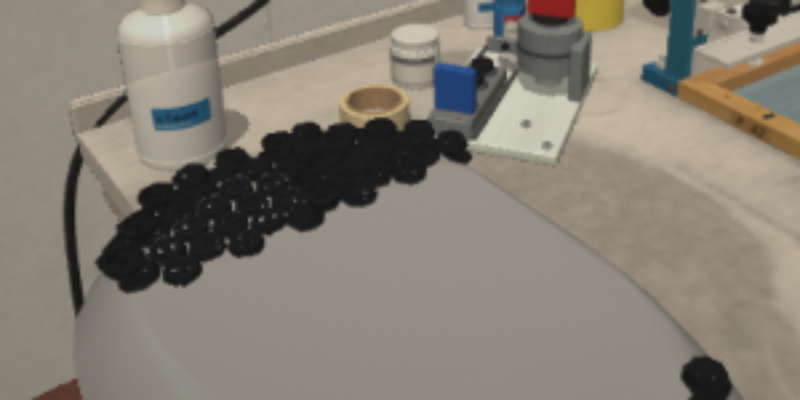

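```bash
python3 - <<'E'
from h import *
s=robot.observe(); p=s["tcp_pos"]
robot.servo_line([p[0],p[1],350],feed=250)
q=np.array(robot.observe()["joints"]); print(q.round(3))
q2=q.copy(); q2[0]=np.arctan2(309,585); 
robot.goto_joints(q2); s=robot.observe(); print(s["t"],s["tcp_pos"],s["tcp_rot"])
for a in (108,18,-72):
    for z in(300,95):
        r=kin.ik([585,-309,z],down(np.radians(a))); print(a,z,None if r is None else np.round(r,2).tolist())
E
```

```text
[-1.394  0.374 -0.006  1.436  0.002  1.333 -0.053]
5.1417 [ 559.64568778 -329.17297715  348.53475883] [ 1.58880874  0.91091247 -1.59040522]
108 300 [0.74, 0.47, -0.44, 1.45, 0.2, 1.27, 2.17]
108 95 [0.73, 0.67, -0.43, 1.64, 0.33, 0.91, 2.07]
18 300 [0.55, 0.43, -0.16, 1.47, 0.07, 1.25, 0.7]
18 95 [0.53, 0.62, -0.14, 1.65, 0.1, 0.87, 0.67]
-72 300 [0.36, 0.42, 0.1, 1.48, -0.04, 1.24, -0.79]
-72 95 [0.38, 0.62, 0.08, 1.66, -0.06, 0.86, -0.77]
```

```bash
python3 - <<'E'
from h import *
robot.movep([585,-309,240],down(np.radians(-72)))
im=viewer.read_camera("wrist"); c=cam("wrist")
def pin(n,cn="wrist"):
    K,R,t=cam(cn)
    return [(np.round(R.T@(np.array(d["at"])-t),1).tolist(),round(d["confidence"],2)) for d in viewer.pinpoint(n,cn)[:2]]
for n in ["fixture","knob_grip","latch_tip","carriage_handle"]: print(n,pin(n))
save("pics/w1.png",cv2.resize(im,(800,600)))
s=robot.observe(); print({k:np.round(v,3).tolist() for k,v in s.items()})
hsv=cv2.cvtColor(im,cv2.COLOR_RGB2HSV)
red=(((hsv[...,0]<8)|(hsv[...,0]>172))&(hsv[...,1]>150)&(hsv[...,2]>60)).astype(np.uint8)
ys,xs=np.nonzero(red); pts=np.array([world(c,(x,y),125)[:2] for x,y in zip(xs,ys)])
m=pts.mean(0); w,v=np.linalg.eigh(np.cov(pts.T)); print(len(xs),m,np.degrees(np.arctan2(v[1,1],v[0,1])),np.sqrt(w*12))
E
```

```text
fixture [([617.8, -271.6, 7.5], 0.86)]
knob_grip [([582.8, -316.5, 110.8], 0.97), ([616.0, -272.7, 6.1], 0.33)]
latch_tip [([646.3, -323.6, 24.0], 0.67)]
carriage_handle [([617.5, -185.7, 57.9], 0.88)]
{'t': 6.125, 'joints': [0.366, 0.462, 0.097, 1.551, -0.048, 1.129, -0.783], 'joint_velocities': [-0.0, 0.003, 0.001, 0.004, -0.001, -0.002, -0.001], 'joint_torque': [-0.085, -52.284, 1.307, -25.198, -0.05, -0.049, 0.007], 'tcp_pos': [585.223, -309.615, 241.17], 'tcp_rot': [2.053, 0.324, -2.05], 'contact_force': [-0.192, 0.263, -0.044], 'wrist_torque': [0.015, 0.113, 0.006], 'grip_width': 1.002}
275 [ 582.31609584 -314.73048327] -165.75942179667715 [10.5879966  37.41797136]
```

View pics/w1.png

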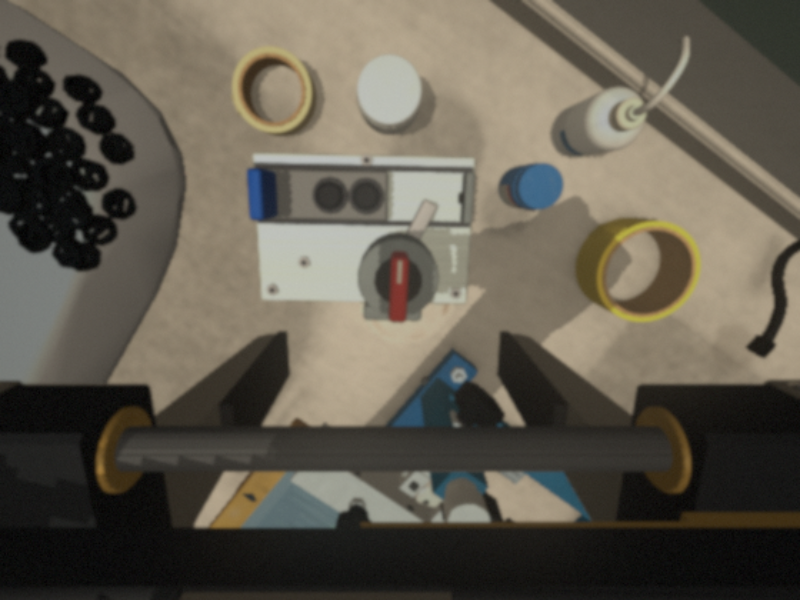

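```bash
cat >> h.py <<'E'
def st(tag=""):
    W=[]
    for _ in range(3):
        s=robot.observe(); W.append(np.r_[s["contact_force"],s["wrist_torque"]])
        robot.hold(0.02)
    w=np.mean(W,0); print(tag,"t%.2f"%s["t"],"F",w[:3].round(1),"M",w[3:].round(3),"g%.3f"%s["grip_width"],"q7 %.3f"%s["joints"][6],np.round(s["tcp_pos"],1)); return w
E
python3 - <<'E'
from h import *
a=np.radians(-73)
robot.movep([583.7,-314.3,150],down(a)); st("above")
robot.servo_line([583.7,-314.3,95],feed=80); st("down")
grip(0.2,8); st("20%")
grip(0.0,8); st("closed8")
robot.hold(.2); st("closed8")
E
```

```text
above t6.61 F [ 0.8 -0.1  0.9] M [-0.028  0.117  0.027] g1.002 q7 -0.783 [ 584.7 -314.9  151.6]
down t7.50 F [-0.2  0.4  0.3] M [-0.057  0.151  0.001] g0.999 q7 -0.778 [ 584.1 -314.5   95.4]
20% t8.70 F [-0.1  0.  -0. ] M [-0.043  0.145  0.018] g0.201 q7 -0.778 [ 583.7 -314.3   95. ]
closed8 t9.00 F [-1.6  2.7  2.7] M [ 0.492  0.564 -0.009] g0.140 q7 -0.778 [ 583.4 -313.6   95. ]
closed8 t9.25 F [-2.6  3.5  3.4] M [0.775 0.759 0.006] g0.139 q7 -0.778 [ 583.4 -313.7   95. ]
```

```bash
python3 - <<'E'
from h import *
robot.servo_line([583.4,-313.4,95],feed=20); st("shift")
grip(0.0,30); st("closed30")
q=np.array(robot.observe()["joints"])
open("q0.txt","w").write(" ".join(map(str,q)))
for k in range(5):
    q[6]-=0.03; robot.goto_joints(q); w=st("cw%d"%k)
    if abs(w[5])>0.15: break
E
```

```text
shift t9.55 F [-2.2  1.7  1.6] M [ 0.442  0.583 -0.043] g0.146 q7 -0.779 [ 583.4 -313.6   95. ]
closed30 t9.82 F [-2.2  1.4  2. ] M [ 0.372  0.553 -0.038] g0.142 q7 -0.779 [ 583.4 -313.6   95. ]
cw0 t10.12 F [-1.5  1.8  2.1] M [0.48  0.609 0.029] g0.139 q7 -0.809 [ 583.4 -313.5   95. ]
cw1 t10.42 F [-2.7  2.3  2.5] M [0.558 0.624 0.067] g0.139 q7 -0.838 [ 583.4 -313.4   95. ]
cw2 t10.72 F [-1.8  2.9  2.4] M [0.684 0.71  0.083] g0.138 q7 -0.868 [ 583.3 -313.4   95. ]
cw3 t11.02 F [-2.5  3.5  2.8] M [0.835 0.771 0.084] g0.136 q7 -0.898 [ 583.3 -313.3   95. ]
cw4 t11.32 F [-2.6  4.1  2.9] M [0.991 0.786 0.116] g0.137 q7 -0.928 [ 583.3 -313.2   94.9]
```

```bash
cat >> h.py <<'E'
def mz(n=4):
    M=[]
    for _ in range(n): M.append(robot.observe()["wrist_torque"][2]); robot.hold(0.01)
    return float(np.mean(M))
def stroke(d,lim=0.165,first=0.0,maxturn=1.9,stop_at=None):
    """turn q7 by sign d (-1 = clockwise) until the coupling torque reaches lim; returns q7"""
    q=np.array(robot.observe()["joints"]); a0=q[6]; log=[]
    if first: q[6]+=d*first; robot.goto_joints(q)
    while True:
        m=-d*mz(); log.append((round(q[6],3),round(m,3)))
        if m>lim or abs(q[6]-a0)>maxturn or (stop_at is not None and d*(q[6]-stop_at)>0): break
        if m<-0.25: print("SIGN?"); break
        q[6]+=d*(0.05 if m<0.1 else 0.02); robot.goto_joints(q)
    o=robot.observe(); print("d",d,"t%.2f"%o["t"],"F",np.round(o["contact_force"],1),log); return q[6]
E
python3 - <<'E'
from h import *
stroke(-1)
stroke(1,first=0.12)
E
```

```text
d -1 t14.48 F [-3.7  5.6  3.4] [(np.float64(-0.928), 0.083), (np.float64(-0.978), 0.11), (np.float64(-0.998), 0.103), (np.float64(-1.018), 0.106), (np.float64(-1.038), 0.1), (np.float64(-1.088), 0.102), (np.float64(-1.108), 0.101), (np.float64(-1.128), 0.086), (np.float64(-1.178), 0.097), (np.float64(-1.228), 0.147), (np.float64(-1.248), 0.159), (np.float64(-1.268), 0.202)]
d 1 t19.30 F [-0.6 -6.1 -3.1] [(np.float64(-1.146), -0.053), (np.float64(-1.096), -0.002), (np.float64(-1.046), 0.074), (np.float64(-0.996), 0.054), (np.float64(-0.946), 0.082), (np.float64(-0.896), 0.106), (np.float64(-0.876), 0.096), (np.float64(-0.826), 0.092), (np.float64(-0.776), 0.079), (np.float64(-0.726), 0.062), (np.float64(-0.676), 0.041), (np.float64(-0.626), 0.043), (np.float64(-0.576), 0.074), (np.float64(-0.526), 0.125), (np.float64(-0.506), 0.133), (np.float64(-0.486), 0.142), (np.float64(-0.466), 0.165)]
```

```bash
python3 - <<'E'
from h import *
for i in range(3):
    e=stroke(-1,lim=0.16,first=0.5)
    if e<-1.36: print("FREE",e); break
    if i<2: stroke(1,lim=0.155,first=0.5,stop_at=-0.455)
E
```

```text
d -1 t21.30 F [-5.6  2.5  4.5] [(np.float64(-0.968), 0.077), (np.float64(-1.018), 0.041), (np.float64(-1.068), 0.032), (np.float64(-1.118), 0.08), (np.float64(-1.168), 0.075), (np.float64(-1.218), 0.175)]
d 1 t23.30 F [-1.3 -5.8 -0.7] [(np.float64(-0.716), 0.049), (np.float64(-0.666), 0.036), (np.float64(-0.616), 0.05), (np.float64(-0.566), 0.086), (np.float64(-0.516), 0.097), (np.float64(-0.466), 0.164)]
d -1 t31.53 F [-1.3  6.   4. ] [(np.float64(-0.969), 0.068), (np.float64(-1.019), 0.033), (np.float64(-1.069), 0.036), (np.float64(-1.119), 0.063), (np.float64(-1.169), 0.077), (np.float64(-1.219), 0.056), (np.float64(-1.269), 0.056), (np.float64(-1.319), 0.035), (np.float64(-1.369), 0.079), (np.float64(-1.419), 0.088), (np.float64(-1.469), 0.06), (np.float64(-1.519), 0.04), (np.float64(-1.569), 0.076), (np.float64(-1.619), 0.065), (np.float64(-1.669), 0.05), (np.float64(-1.719), 0.039), (np.float64(-1.769), 0.068), (np.float64(-1.819), 0.035), (np.float64(-1.869), 0.064), (np.float64(-1.919), 0.027), (np.float64(-1.969), 0.049), (np.float64(-2.019), 0.051), (np.float64(-2.069), 0.088), (np.float64(-2.119), 0.052), (np.float64(-2.169), 0.068), (np.float64(-2.219), 0.145), (np.float64(-2.239), 0.149), (np.float64(-2.259), 0.183)]
FREE -2.2588534675238137
```

```bash
python3 - <<'E'
from h import *
q=np.array(robot.observe()["joints"]); q[6]+=0.11; robot.goto_joints(q); st("unwound")
grip(0.5,30); st("open")
p=robot.observe()["tcp_pos"]; robot.servo_line([p[0],p[1],180],feed=150)
robot.movep([600,-225,190],down(np.radians(-73)))
im=viewer.read_camera("wrist"); K,R,t=cam("wrist")
for n in ["fixture","carriage_handle","latch_tip","knob_grip"]:
    print(n,[(np.round(R.T@(np.array(d["at"])-t),1).tolist(),round(d["confidence"],2)) for d in viewer.pinpoint(n,"wrist")[:2]])
save("pics/w2.png",cv2.resize(im,(800,600))); st("")
for y in (1,):
    print(kin.ik([616,-185,43],down(np.radians(-73))))
E
```

```text
unwound t31.82 F [-4.6 -1.6  2.9] M [-0.47   1.274  0.002] g0.142 q7 -2.152 [ 585.1 -309.4   95. ]
open t32.51 F [-0.1 -0.  -0.2] M [ 0.068  0.142 -0.015] g0.499 q7 -2.150 [ 585.4 -309.5   94.9]
fixture [([616.6, -271.7, 4.8], 0.66)]
carriage_handle [([617.6, -182.9, 57.6], 0.71)]
latch_tip [([589.0, -382.1, 24.8], 0.96), ([583.7, -313.8, 115.3], 0.73)]
knob_grip [([584.5, -313.6, 112.1], 0.56)]
 t34.54 F [-0.2  0.2  0.5] M [-0.014  0.164 -0.014] g0.500 q7 -1.067 [ 599.9 -225.3  189.9]
[ 0.38679744  0.67362005 -0.20333898  1.7173236   0.18213485  0.76910708
 -1.17864155]
```

View pics/w2.png

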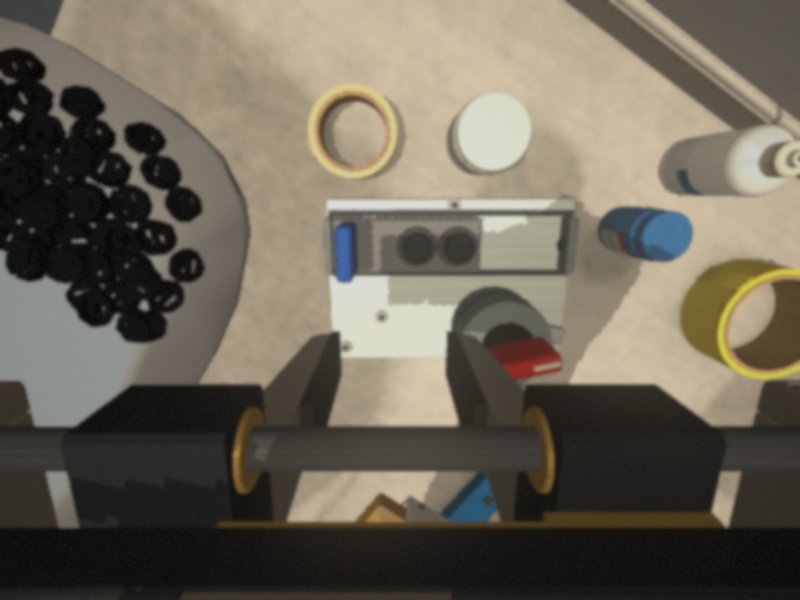

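```bash
python3 - <<'E'
from h import *
w=cam("wrist"); s=cam("side"); T=cam("top")
def tri(A,a,B,b):
    X=cv2.triangulatePoints(*[c[0]@np.c_[c[1],c[2]] for c in(A,B)],np.array(a,float).reshape(2,1),np.array(b,float).reshape(2,1));X=(X[:3]/X[3]).ravel()
    return X.round(),(proj(A,X)-a).round(1),(proj(B,X)-b).round(1)
for p in [(185,203),(186,265),(163,293),(158,237),(143,326)]:
    p=np.array(p)*.7
    for b in [(281,288),(275,282)]: print(p,b,*tri(w,p,s,np.array(b)))
for z in(60,100,150): print(z,world(w,(172,165),z).round())
E
```

```text
[129.5 142.1] (281, 288) [574. -89.  53.] [16.2 42.7] [-15.6  -2.3]
[129.5 142.1] (275, 282) [581. -89.  61.] [14.4 37.6] [-13.1  -1.9]
[130.2 185.5] (281, 288) [553. -86.  58.] [ 7.  17.8] [-6.1 -0.1]
[130.2 185.5] (275, 282) [561. -86.  66.] [ 5.1 12.6] [-4.2 -0. ]
[114.1 205.1] (281, 288) [538. -73.  69.] [ 4.1 10.2] [-3.5  0.1]
[114.1 205.1] (275, 282) [546. -74.  77.] [2. 5.] [-1.6  0.1]
[110.6 165.9] (281, 288) [555. -74.  65.] [12.9 33.7] [-12.1  -1.2]
[110.6 165.9] (275, 282) [563. -74.  72.] [11.1 28.5] [-9.8 -0.9]
[100.1 228.2] (281, 288) [524. -63.  80.] [-0.  -0.1] [ 0. -0.]
[100.1 228.2] (275, 282) [532. -63.  87.] [-2.2 -5.3] [ 1.7 -0.2]
60 [ 604. -113.   60.]
100 [ 612. -125.  100.]
150 [ 622. -141.  150.]
```

```bash
python3 - <<'E'
from h import *
yaw=np.radians(16.5); rot=down(yaw-np.pi/2); d=np.array([np.sin(yaw),-np.cos(yaw),0])
P=np.array([616.5,-184.3,46.])
grip(0.4,20)
robot.movep(P+[0,0,60],rot); st("above")
robot.servo_line(P+[0,0,25],feed=80); w=st("mid")
robot.servo_line(P,feed=60); w=st("down")
if abs(w[2])<5:
    grip(0.0,20); w=st("gripped")
    s=robot.observe()
    if s["grip_width"]>0.08:
        for k in (20,40,54,58,61):
            robot.servo_line(P+d*k,feed=60); w=st("%d"%k)
            if np.linalg.norm(w[:2])>20: break
E
```

```text
above t35.40 F [ 0.2 -0.6  0.4] M [-0.076  0.138  0.012] g0.402 q7 -1.168 [ 617.1 -185.4  107.1]
mid t36.04 F [0.5 0.5 0.1] M [-0.065  0.159 -0.003] g0.400 q7 -1.179 [ 616.6 -184.2   70.9]
down t36.66 F [ 0.1  0.2 -0. ] M [-0.02   0.184 -0.007] g0.402 q7 -1.186 [ 616.5 -184.3   45.8]
gripped t37.20 F [-0.7 -0.1  0.3] M [0.002 0.196 0.185] g0.132 q7 -1.186 [ 616.7 -184.3   46.3]
20 t37.73 F [ 2.4 -2.5  1. ] M [-0.393 -0.317  0.272] g0.128 q7 -1.157 [ 623.  -205.2   46.2]
40 t38.27 F [ 2.8 -1.5  1.2] M [-0.354 -0.472  0.243] g0.128 q7 -1.130 [ 628.6 -223.5   46.2]
54 t38.70 F [ 4.  -0.8  2. ] M [-0.228 -0.673  0.233] g0.126 q7 -1.110 [ 632.5 -236.4   46.2]
58 t39.00 F [2.8 2.  4.9] M [ 0.342 -0.485  0.223] g0.131 q7 -1.105 [ 633.4 -239.3   46.2]
61 t39.30 F [1.9 3.1 5.8] M [ 0.615 -0.363  0.193] g0.126 q7 -1.101 [ 634.1 -241.5   46.2]
```

```bash
python3 - <<'E'
from h import *
yaw=np.radians(16.5); d=np.array([np.sin(yaw),-np.cos(yaw),0])
P=np.array([616.5,-184.3,46.])
for k in (63,65,67):
    robot.servo_line(P+d*k,feed=40); w=st("%d"%k)
    if -w[:3]@d>10: break
st("");grip(0.4,20); s=st("open")
p=robot.observe()["tcp_pos"]; robot.servo_line([p[0],p[1],110],feed=100)
robot.servo_line([600,-225,210],feed=150)
im=viewer.read_camera("wrist"); K,R,t=cam("wrist")
for n in ["carriage_handle","latch_tip","hardener","ink_jar","tape"]:
    print(n,[(np.round(R.T@(np.array(d["at"])-t),1).tolist(),round(d["confidence"],2)) for d in viewer.pinpoint(n,"wrist")[:2]])
save("pics/w3.png",cv2.resize(im,(800,600))); st("")
E
```

```text
63 t39.60 F [-0.4  6.5  7.8] M [1.248 0.074 0.184] g0.125 q7 -1.098 [ 634.  -241.6   46.2]
65 t39.90 F [-2.7 10.  11. ] M [1.944 0.566 0.144] g0.130 q7 -1.096 [ 634.1 -241.6   46.2]
 t39.95 F [-2.4  9.6 10.6] M [1.957 0.569 0.125] g0.129 q7 -1.096 [ 634.1 -241.6   46.2]
open t40.54 F [-0.4 -0.1 -0. ] M [-0.039  0.159 -0.019] g0.399 q7 -1.095 [ 634.7 -247.    45.8]
carriage_handle [([613.7, -271.1, 3.8], 0.62)]
latch_tip [([587.2, -377.3, 21.6], 0.92), ([587.3, -313.0, 109.8], 0.45)]
hardener [([687.2, -402.6, -0.6], 0.57)]
ink_jar [([725.9, -260.2, 5.8], 0.64)]
tape []
 t42.55 F [-0.  -0.5 -0.7] M [-0.02   0.121  0.003] g0.403 q7 -1.075 [ 599.9 -225.   209.3]
```

View pics/w3.png

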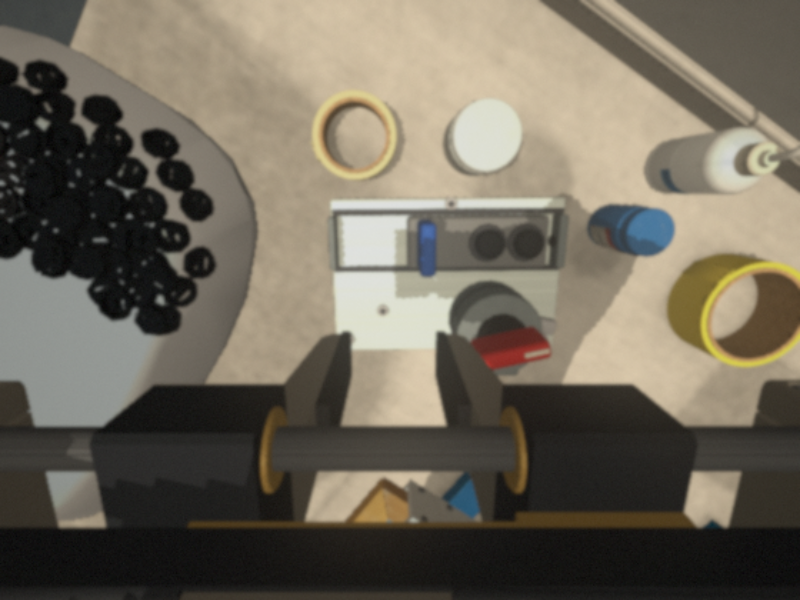

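The carriage's right end now sits against the end of its slide: the handle is at pixel (428,248) and the caps at (490,242) and (527,242). The grip travelled 59.9 mm before it met a hard stop. The latch is still open, and the jars and tape are where they started. I'm handing the job in.

```bash
python3 - <<'E'
from cell import robot
robot.hold(0.2); robot.job_done(); print(robot.observe()["t"])
E
```

```text
the job is handed in; nothing more can be done
the job is handed in; nothing more can be done
```

The latch is rocked free and open, the carriage is at its far stop, and the job is handed in at about 43 s of the 72 s allowed.

- **Freeing the knob:** I rocked it from end to end, stopping each stroke on wrist torque. The highest reading at a stroke end was 0.20 N m, about 0.13 rad of wind-up. It broke free on the fifth stroke (the third clockwise).
- **Opening the latch:** I turned it on to its open stop, then backed off until the torque read about 0 before letting go. From the camera, the latch arm had turned about 1.34 rad, while the carriage was still in.
- **Sliding the carriage:** I moved it by the blue handle until it met a hard stop after 59.9 mm of grip travel. The force there was about 10 N sideways and 11 N vertical. The last picture shows it at the end of its slide.
- **Jars and tape:** The hardener and ink jar were found within about 4 mm of where they started. The tape was not found by the network in the last picture, but it is visible there, apparently unmoved.
- **Check that disagreed:** In the last picture the network put the carriage handle on the fixture origin (z = 4 mm), which is clearly wrong. I went by the hard stop and the picture instead.

The gripper was clear of everything, with contact force near zero, at hand-in.

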